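# Push the upper tray past its spring catch

## Task

Press the spring catch strip of the two-tier tray down with the fingertips and, keeping it down, push the upper tray along over the two pegs and fully home against the far stop; then let go so that the catch springs back up behind the tray and locks it there. Only press and push: do not lift or tip the upper tray or take out what lies in it, and leave the other things on the bench where they are.

Things in the scene. Friction and masses are not known exactly. Their poses are not given: they have to be found in the camera images.
- lower_tier: Long steel lower tier, fixed to the bench: open box, x from -178 to +152 mm, 129 mm wide. Origin on the bench surface, midway across. Its level x axis runs along its length, the way the upper tray must be pushed; z up. The upper tray rides on two ledges 45 mm above the bench, between side walls 57 mm high (inner faces 123 mm apart). The near end wall (x = -178 mm) is 34 mm high.
- stop_face (a point): The far stop: point in the middle of the inner face (x = +148 mm) of the lower tier's end wall, 45 mm above the bench; the wall is 66 mm high. Axes as the lower tier.
- strip_top (a point): The catch: flat level metal strip along the middle of the lower tier, x from -168 to +40 mm, 34 mm wide, 6 mm thick, carrying the two pegs. Point: in its top face, above the lower tier's origin, same axes; 43 mm above the bench when up. The upper tray covers part of it; 60 mm or more is bare behind the tray. It stays level wherever along it it is pressed.
- peg_mid (a point): Point on the strip's top face midway between the two pegs (x = +29 mm of the lower tier). Pegs: upright, 10 mm thick, 9 mm tall above the strip, 40 mm to either side (y) of this point, on a cross-arm 92 mm wide. They move with the strip. A fingertip can pass between them along the strip.
- catch (a joint): How far strip and pegs are pressed straight down, in m: 0 fully up, 0.012 the bottom stop. A spring lifts it (1 N, 2.5 N at the bottom). When up, the pegs reach 7 mm above the upper tray's underside and block it; pressed more than 7 mm they clear it. Let go under the tray, the pegs bear on its underside.
- tray_mid (a point): The upper tray: loose open steel tray, 110 mm long (along the slide), 120 mm wide, 22 mm high, about 0.7 kg, on the ledges with 1.5 mm play each side. Point: its centre, 56 mm above the bench; axes as the lower tier. At the start its leading wall is 4 to 20 mm short of the pegs. Against the stop this point is at x = +93 mm of the lower tier, its trailing wall 4 mm past the pegs.
- guard_mid (a point): A small black guard comb, 46 x 34 x 22 mm, lying loose in the upper tray; the point is its centre, 11 mm above its underside.
- tin_mid (a point): A small round tin, 44 mm across, 18 mm high, standing loose in the upper tray; the point is its centre.
- brush: Bystander: the wooden bristle brush, 160 mm long, 46 mm wide, 36 mm high, lying beside the lower tier. Origin in the middle of its underside, x along its length.
- clipper: Bystander: the blue clipper, 155 mm long, 42 mm wide, 37 mm high, lying beside the lower tier. Origin in the middle of its underside, x along its length.
- trimmer: Bystander: the slim white trimmer, 130 mm long, 30 mm wide, 26 mm high, lying beside the lower tier. Origin in the middle of its underside, x along its length.
- saucer: Bystander: the ceramic saucer, 110 mm across, 18 mm high, beside the lower tier. Origin in the middle of its underside.
- water_bottle: Bystander: a bottle, 60 mm across, 150 mm high, standing apart to the left. Origin in the middle of its underside.
- cup: Bystander: a ceramic cup, 72 mm across, 85 mm high, standing apart to the right. Origin in the middle of its underside.
Things that resemble listed ones, but are neither listed nor needed, are in the scene too. What is meant by the part that bears tray_mid is not pink or purple, and is the larger of those in its own colour.

How it is judged:
On the way, in this order (a step that is already met when the one before it is completed fails the run):
1. the catch strip is pressed down with the fingers (more than 8 mm) while the upper tray is still in front of the pegs (value of joint catch above 0.008 m and x of tray_mid in the frame of lower_tier below -0.03 m and contact force between the fingers and catch above 0.3 N), for 0.1 s.
2. the tray's leading wall passes over the pegs while the fingers hold the strip down (x of tray_mid in the frame of lower_tier between -0.022 and 0.06 m and value of joint catch above 0.007 m and contact force between the fingers and catch above 0.3 N), for 0.1 s.
At the end, for the whole second after the job is handed in: The upper tray is home against the far stop (within 4 mm), flat on its ledges and at rest, and the catch is fully up again behind it (within 2 mm) (x of tray_mid in the frame of lower_tier between 0.0885 and 0.0965 m and y of tray_mid in the frame of lower_tier between -0.004 and 0.004 m and z of tray_mid in the frame of lower_tier between 0.053 and 0.059 m and angle between tray_mid's own z axis and vertical below 0.04 rad and value of joint catch below 0.002 m); the robot touches nothing.
It fails at once if the upper tray is lifted (over 8 mm) or tipped (over 0.12 rad) (z of tray_mid in the frame of lower_tier above 0.064 m or angle between tray_mid's own z axis and vertical above 0.12 rad).
It fails at once if the comb or the tin is lifted out of the upper tray (z of any of guard_mid, tin_mid in the frame of tray_mid above 0.03 m).
It fails at once if another thing on the bench is moved more than 15 mm (distance of any of brush, clipper, trimmer, saucer, water_bottle, cup from where it was at the start of the episode above 0.015 m).
It also fails if it takes over 35 s, if anything falls off the work surface, if the arm or the gripper's body presses on something with over 40 N, if the wrist force passes 120 N, or if a joint passes its speed limit or range.

## Robot

A 6-joint arm with a two-finger parallel gripper is mounted at the origin on the work surface. World frame = base frame: x ahead of the robot, y to its left, z up, the work surface at z = 0. Lengths are in m, angles in rad, forces in N, time in s.
With the tool pointing down it reaches from about 0.275 to 0.85 m from the base axis. Payload 5.2 kg.
Tool frame: the origin (TCP) lies midway between the tips of the shut fingers; the grasp point (between the pads) lies 19 mm behind it; z points along the fingers, y is the direction in which the jaws open and shut (so a half turn about z gives the same grasp; the last joint's range is limited). The gripper opens to 85 mm and grips with 20 to 120 N. Pads are 22 mm wide; open, the fingers measure 114 mm over their backs; the gripper's body (76 mm by 85 mm) begins 54 mm behind the grasp point. The pads swing forward as they close: fully open they stand 13 mm farther back than shut.
Start: joints at [-1.31, 0.259, 1.535, -0, 1.348, -0.203], TCP at [0.246, -0.492, 0.231] pointing down, gripper open.
Joint ranges: [-3.14, 3.14], [-0.91, 2.08], [0.19, 2.58], [-1.22, 4.36], [0.22, 2.71], [-3.12, 3.12]. Speed limits (rad/s): [2.57, 2.57, 3.14, 3.14, 3.14, 3.14].

## Interface

Orientations are given as a unit quaternion [x, y, z, w].
In Python, from plant import * gives the robot as it stands. Calls block until the motion is done:
- move_pose(position, orientation): joint-space move of the TCP to a pose.
- movel(position, rotation=None, max_speed=0.15, contact_N=None): straight line of the TCP; rotation=None keeps the orientation; max_speed is the mean speed in m/s. With contact_N (N) it stops when the force on the tool has changed by that much, and returns True; else False.
- move_j(angles): joint-space move.
- grip(opening, f_grip=None): finger opening in m; f_grip is the grip in N (None keeps the last); returns when the fingers have stopped.
- sleep(seconds).
- ik(position, orientation): joint angles nearest the present ones, or None.
- capture(name): name is "scene" or "top"; returns (picture, depth): 480x640x3 uint8, red, green, blue; 480x640 float32, m along the optical axis (not along the pixel's ray), 0 where there is no reading.
- get_calibration(name): a dict with "K" (3x3 intrinsics, pixels), "xyz" and "attitude" of the camera in the world. Camera axes: x right, y up, looking along -z (the intrinsics and any distortion apply to the point x, -y, -z); pixel columns grow to the right and rows downward; lengths in m; the calibration is good to about 2 mm. A picture is of the moment at which its call begins. get_calibration takes no time and is no camera call.
A pose or a line that the arm cannot do raises MotionError and nothing moves.
- hand_in(): hands the job in, once; it reports no verdict.
Readings, each from a call of its own:
- read_time_s(): time.
- read_joints(): joint angles.
- read_joint_vel(): joint speeds.
- read_effort(): joint torques, N m.
- read_tcp_pos(): TCP position.
- read_tool_rot(): TCP orientation.
- read_wrist_force(): force on the tool from outside, world axes, zero at the start.
- read_ft_torque(): the same for the moment, N m.
- read_width(): finger opening in m.
Only numpy, scipy, OpenCV 4.12 (cv2) and the standard library are available. Lean on these libraries where they do the work, as an engineer would, in place of code of your own. Each camera call takes 0.05 s, during which the arm holds its last target. There are 200 camera calls.

## Working session

There is one attempt and no reset: what is moved stays moved. The work goes in short steps, each a Python script; the robot and the scene stay as the last script left them, time stands still between calls to the robot, and variables do not carry over. Pictures are saved under pics/ and viewed, about 8 in all and at most 12, crops included, and the job is handed in when it is done.

```bash
ls; mkdir -p pics
python3 - <<'E'
from plant import *
import cv2,numpy as np
for n in("scene","top"):
    p,d=capture(n); cv2.imwrite(f"pics/{n}0.png",p[:,:,::-1]); np.savez(f"pics/{n}0.npz",p=p,d=d)
    c=get_calibration(n); print(n,c)
print(read_time_s())
E
```

```text
pics
scene {'K': array([[558.05585527,   0.        , 308.49651476],
       [  0.        , 558.05585527, 239.71864922],
       [  0.        ,   0.        ,   1.        ]]), 'xyz': array([1.33604409, 0.36283739, 0.79616763]), 'attitude': array([0.23327391, 0.35838528, 0.76528125, 0.48113187])}
top {'K': array([[491.58236588,   0.        , 327.94614833],
       [  0.        , 491.58236588, 240.33770285],
       [  0.        ,   0.        ,   1.        ]]), 'xyz': array([ 0.4834385 , -0.00590521,  1.16894183]), 'attitude': array([ 0.0072178 , -0.0212122 , -0.69895608,  0.7148135 ])}
0.1
```

View pics/top0.png

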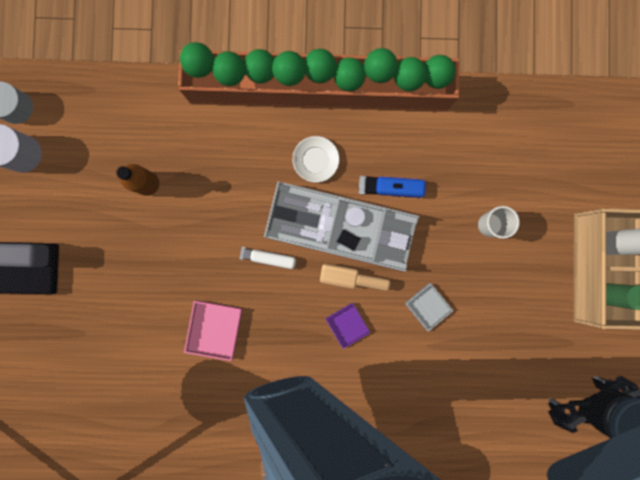

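View pics/scene0.png

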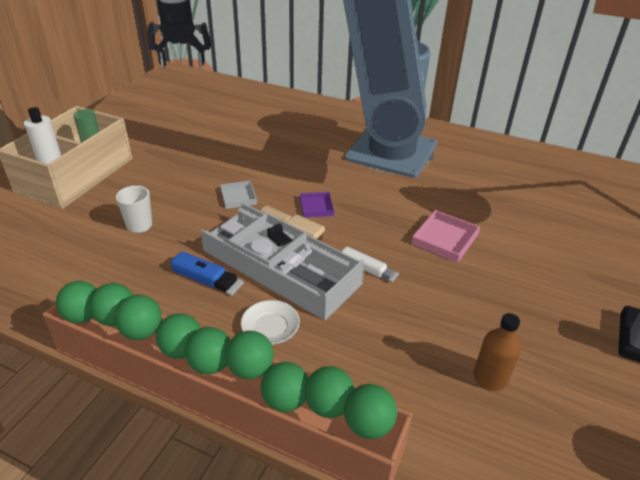

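The top view shows the grey two-tier tray centred near (342,227), with the tin at (355,215) and the black comb at (348,240). Trays that could be mistaken for the upper tray are the small grey one (430,307), the pink one (214,330) and the purple one (349,325). By the description I choose the large grey one in the lower tier, around (355,228), and check it in a close crop.

```bash
cat > h.py <<'E'
import numpy as np,cv2
from scipy.spatial.transform import Rotation as R
from plant import *
def cloud(d,c):
    v,u=np.mgrid[:480,:640]; K=c["K"]
    P=np.stack([(u-K[0,2])/K[0,0]*d,-(v-K[1,2])/K[1,1]*d,-d],-1)
    return P@R.from_quat(c["attitude"]).as_matrix().T+c["xyz"]
E
python3 - <<'E'
from h import *
z=np.load("pics/top0.npz");P=cloud(z["d"],get_calibration("top"))
p=z["p"][170:285,255:430]; a=cv2.resize(p[:,:,::-1],None,fx=4.5,fy=4.5,interpolation=cv2.INTER_CUBIC)
cv2.imwrite("pics/crop0.png",a)
h=P[...,2]
# heights map coarse
np.set_printoptions(linewidth=250)
print("bench z",np.median(h[280:300,250:310]))
m=(h>0.03)&(z["d"]>0);m[:170]=0;m[285:]=0;m[:,:255]=0;m[:,430:]=0
n,l,s,c=cv2.connectedComponentsWithStats(m.astype(np.uint8))
print(s,c)
print((h[176:276:4,262:424:4]*1000).round().astype(int))
E
```

```text
bench z -0.00043816869143287196
[[     0      0    640    480 300397]
 [   377    177     48     19    683]
 [   367    180      1      1      1]
 [   264    182    155     90   5264]
 [   423    195      1      1      1]
 [   259    257      1      1      1]
 [   266    257      1      1      1]
 [   255    258      1      1      1]
 [   262    258      1      1      1]
 [   269    258      1      1      1]
 [   320    264     70     21    849]] [[318.74316654 239.72040999]
 [400.28550512 186.14787701]
 [367.         180.        ]
 [347.90216565 227.84973404]
 [423.         195.        ]
 [259.         257.        ]
 [266.         257.        ]
 [255.         258.        ]
 [262.         258.        ]
 [269.         258.        ]
 [346.3557126  276.68433451]]
[[-2  2 -3 ...  2 -1  0]
 [ 2  3  3 ... 30 32 33]
 [-1 -1  2 ... 35 35 34]
 ...
 [ 1  0 20 ...  0 -3  0]
 [ 3 -1  0 ... -4 -3 -3]
 [-1  0  1 ...  3 -2 -5]]
```

View pics/crop0.png

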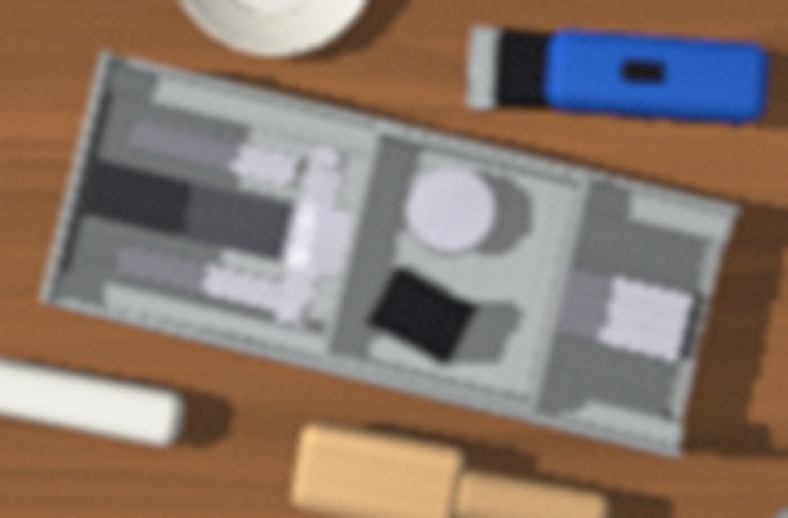

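The crop confirms the choice. The tin (450,210 in crop) and comb (425,315) lie in the tray, and the pegs and cross-arm at (310,235) are to its left. Bare strip is on the right at (650,315), so the push goes image-left. Next I fit the lower tier's pose.

```bash
cat >> h.py <<'E'
def ray(px,zp,c):
    K=c["K"];d=np.array([(px[0]-K[0,2])/K[0,0],-(px[1]-K[1,2])/K[1,1],-1])
    d=R.from_quat(c["attitude"]).as_matrix()@d
    return c["xyz"]+d*(zp-c["xyz"][2])/d[2]
E
python3 - <<'E'
from h import *
np.set_printoptions(precision=4,suppress=True)
c=get_calibration("top");z=np.load("pics/top0.npz");P=cloud(z["d"],c);h=P[...,2]
f=lambda u,v:(255+(u+.5)/4.5-.5,170+(v+.5)/4.5-.5)
LT,LB,RT,RB=[ray(f(*q),zz,c)[:2] for q,zz in(((103,52),.066),((42,300),.066),((738,207),.057),((680,452),.057))]
print(LT,LB,RT,RB,"len",np.linalg.norm(LT-RT),np.linalg.norm(LB-RB),"wid",np.linalg.norm(LT-LB),np.linalg.norm(RT-RB))
e=(LT+LB-RT-RB)/2;L=np.linalg.norm(e);e/=L;mid=(LT+LB+RT+RB)/4
O=mid+e*.013;print("corner O",O,"yaw",np.arctan2(e[1],e[0]))
# depth mask rect
m=((h>.05)&(z["d"]>0)).astype(np.uint8);m[:,:255]=m[:,430:]=0;m[:182]=0;m[275:]=0
n,l,s,_=cv2.connectedComponentsWithStats(m);k=1+np.argmax(s[1:,4])
Q=P[l==k];r=cv2.minAreaRect(Q[:,:2].astype(np.float32));print("rect",r,len(Q))
# express features in the tier frame
nrm=np.array([-e[1],e[0]])
for nme,q,zz in(("pegA",(322,153),.052),("pegB",(289,315),.052),("leadTop",(385,140),.067),("leadBot",(336,350),.067),("trailTop",(585,180),.067),("trailBot",(540,405),.067),("stripEnd",(688,325),.043),("stripSideA",(650,282),.043),("stripSideB",(640,357),.043)):
    w=ray(f(*q),zz,c)[:2]-O;print(nme,w@e*1e3,w@nrm*1e3)
a=Q[:,:2]-O
A=P[(h>.05)&(h<.085)&(z["d"]>0)];A=A[:,:2]-O;x,y=A@e,A@nrm;i=(abs(x)<.19)&(abs(y)<.08)
print("extents x",np.percentile(x[i],[.5,99.5]),"y",np.percentile(y[i],[.5,99.5]))
E
```

```text
[0.6588 0.0893] [0.5339 0.1164] [ 0.5895 -0.2326] [ 0.4651 -0.2051] len 0.32931261309114207 0.32877731902479784 wid 0.12780869578852477 0.1274152679989295
corner O [ 0.5645 -0.0453] yaw 1.3593259401220539
rect ((0.5614287853240967, -0.05664098262786865), (0.3301337659358978, 0.12955990433692932), 77.59965515136719) 1307
pegA 33.21871969121678 -41.77663272108452
pegB 30.41031706008517 42.05150826987315
leadTop 3.9105963562241626 -53.76172504500386
leadBot 3.4590394208378026 54.20622056623523
trailTop -98.2315109955118 -57.62236641692821
trailBot -101.89786634871675 57.30077170167813
stripEnd -169.03160227662835 -0.6844535790477974
stripSideA -145.11361079031064 -17.596973108235233
stripSideB -148.7891073625967 20.95497838687637
extents x [-0.1711  0.1528] y [-0.0639  0.0657]
```

The corners give 329 x 127.6 mm against the nominal 330 x 129 mm. The pegs, strip end and tray edges also land within 4 mm of nominal. I go above the bare strip, take a close look, then press.

```bash
cat >> h.py <<'E'
O=np.array([.5643,-.0448]);yaw=1.357
e=np.array([np.cos(yaw),np.sin(yaw)]);n_=np.array([-e[1],e[0]])
def W(x,z,y=0): return [*(O+e*x+n_*y),z]
def quat(s): 
    X=s*np.array([*e,0]);Z=np.array([0,0,-1.]);return R.from_matrix(np.c_[X,np.cross(Z,X),Z]).as_quat()
E
python3 - <<'E'
from h import *
np.set_printoptions(precision=3,suppress=True)
best=None
for s in(1,-1):
    js=[ik(W(x,z),quat(s)) for x,z in((-.138,.12),(-.138,.033),(.03,.033))]
    print(s,*js)
    if all(j is not None for j in js):
        k=max(abs(j[5]) for j in js)
        if best is None or k<best[0]: best=(k,s)
s=best[1];print("s",s)
grip(0.0,30)
move_pose(W(-.138,.12),quat(s))
movel(W(-.138,.055),max_speed=.1)
print(read_time_s(),read_tcp_pos(),W(-.138,.055),read_width(),read_wrist_force())
a=[]
for n in("scene","top"):
    p,d=capture(n);np.savez(f"pics/{n}1.npz",p=p,d=d)
    q=p[200:315,190:375] if n=="scene" else p[170:285,255:440]
    a.append(cv2.resize(q[:,:,::-1],None,fx=4,fy=2.6*1.0,interpolation=cv2.INTER_CUBIC) if 0 else cv2.resize(q[:,:,::-1],None,fx=2.6,fy=2.6,interpolation=cv2.INTER_CUBIC))
cv2.imwrite("pics/c1.png",np.vstack(a))
E
```

```text
1 [-0.522  0.381  1.651 -0.     1.109 -0.308] [-0.522  0.489  1.733 -0.     0.919 -0.308] [-0.222  0.499  1.716 -0.     0.927 -0.009]
-1 [-0.522  0.381  1.651 -0.     1.109  2.834] [-0.522  0.489  1.733 -0.     0.919  2.834] None
s 1
3.2833 [ 0.535 -0.18   0.055] [np.float64(0.5350203587059437), np.float64(-0.1796580832048691), 0.055] 0.00011829648539177122 [-0.854 -0.637  0.408]
```

View pics/c1.png

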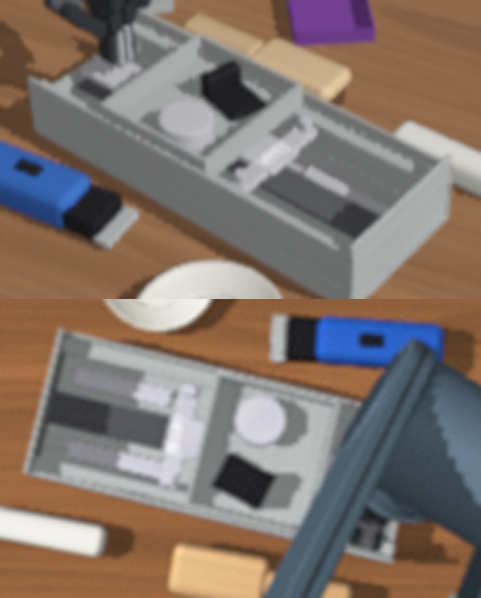

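The scene crop shows the shut fingers just above the bare strip at (125,62), behind the tray's rear wall at (155,75) and clear of both side walls. The top view is hidden by the arm. Now I press in steps and watch the force.

Run:
```python
from h import *
np.set_printoptions(precision=2,suppress=True)
F=lambda:np.mean([read_wrist_force() for _ in range(5)],0)
print(F())
for z in(.046,.041,.037,.0335):
    movel(W(-.138,z),max_speed=.04);sleep(.1);print(z,read_tcp_pos()[2]*1e3,F())
sleep(.3)
print(read_time_s())
p,d=capture("scene");np.savez("pics/scene2.npz",p=p,d=d)
cv2.imwrite("pics/c2.png",cv2.resize(p[190:315,185:375,::-1],None,fx=4,fy=4,interpolation=cv2.INTER_CUBIC))
```

```text
[-0.41 -0.74 -0.5 ]
0.046 45.957825382632016 [ 0.5  -0.43  0.22]
0.041 41.109436752519684 [ 0.13 -0.58  1.12]
0.037 37.00467507068419 [ 0.48 -0.25  0.92]
0.0335 33.489409463350924 [0.4  0.29 3.1 ]
5.2333
```

View pics/c2.png

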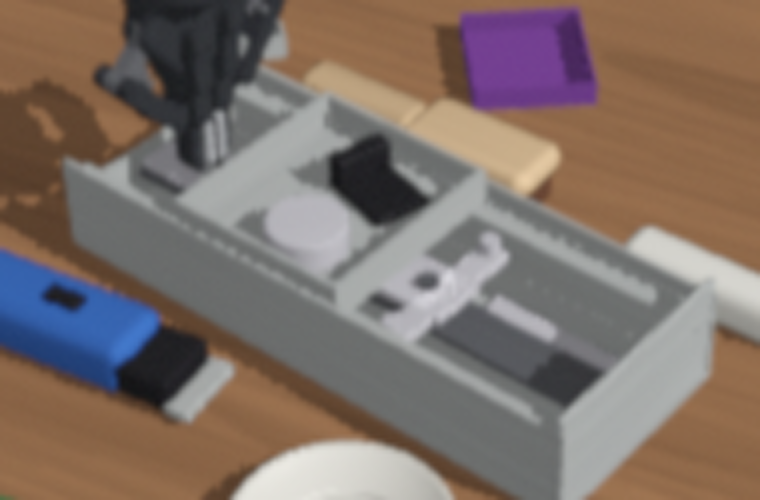

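The strip is down: force rose by about 2.5 N, the pegs sank, and the tip is 9.5 mm below the raised strip. Now the push.

Run:
```python
from h import *
np.set_printoptions(precision=2,suppress=True)
F=lambda:np.mean([read_wrist_force() for _ in range(5)],0)
def rep(t):
    q=np.array(read_tcp_pos());w=q[:2]-O;f=F();print(t,"x %.1f y %.1f z %.1f"%(w@e*1e3,w@n_*1e3,q[2]*1e3),"F along",round(f[:2]@e,2),"lat",round(f[:2]@n_,2),"z",round(f[2],2),round(read_time_s(),2))
for x in(-.118,-.09,-.06,-.03,0,.012):
    hit=movel(W(x,.033),max_speed=.04,contact_N=14);rep((x,hit))
    if hit: break
else:
    hit=movel(W(.036,.033),max_speed=.02,contact_N=10);rep(("home",hit))
p,d=capture("scene");np.savez("pics/scene3.npz",p=p,d=d)
cv2.imwrite("pics/c3.png",cv2.resize(p[190:315,185:375,::-1],None,fx=4,fy=4,interpolation=cv2.INTER_CUBIC))
```

```text
(-0.118, False) x -117.1 y 0.2 z 32.9 F along 1.85 lat 0.06 z 2.19 5.93
(-0.09, False) x -90.5 y -0.3 z 33.1 F along -5.73 lat -0.73 z 0.77 6.78
(-0.06, False) x -60.3 y -0.1 z 33.1 F along -4.83 lat -0.69 z 2.41 7.68
(-0.03, False) x -30.2 y -0.0 z 33.1 F along -4.59 lat 0.27 z 2.79 8.58
(0, False) x -0.2 y 0.0 z 33.1 F along -4.6 lat -1.04 z 2.85 9.48
(0.012, False) x 12.1 y 0.0 z 33.1 F along -4.24 lat 0.12 z 3.09 9.93
('home', True) x 26.0 y 0.1 z 33.0 F along -0.85 lat -0.02 z 2.8 10.72
```

View pics/c3.png

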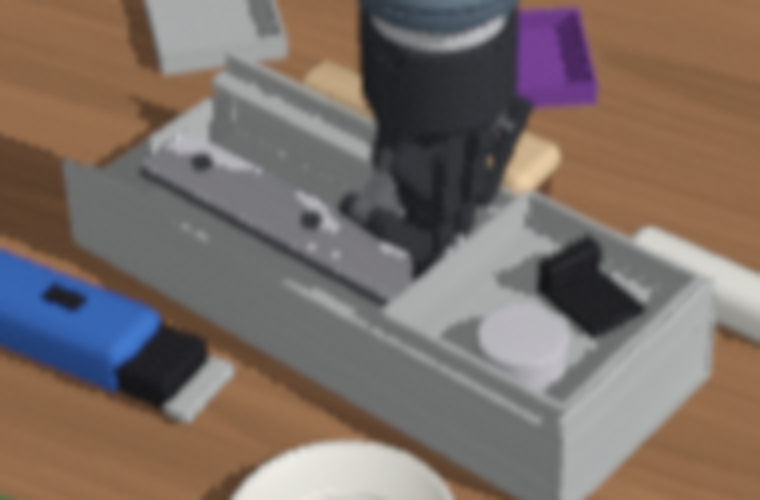

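Contact came at x = 26.0 mm against an expected 27 mm, and the tray looks to be against the end wall at (560,405). I push once more gently to confirm it is home, then back off and lift.

Run:
```python
from h import *
np.set_printoptions(precision=2,suppress=True)
def x(): return round((np.array(read_tcp_pos())[:2]-O)@e*1e3,2)
for i in range(2):
    hit=movel(W(.034,.033),max_speed=.02,contact_N=14);print(hit,x(),read_wrist_force(),read_time_s())
x0=x()/1e3
movel(W(x0-.005,.033),max_speed=.03);print("back",x())
movel(W(x0-.005,.10),max_speed=.05)
movel(W(x0-.005,.2),max_speed=.15)
move_pose([.3,-.42,.25],quat(1))
sleep(.3);print(read_time_s(),read_wrist_force())
c=get_calibration("top");p,d=capture("top");np.savez("pics/top4.npz",p=p,d=d)
p2,_=capture("scene")
P=cloud(d,c);w=P[...,:2]-O;X=w@e*1e3;Y=w@n_*1e3;Z=P[...,2]*1e3
ok=d>0
for a,b in((-160,-110),(-100,-60),(-50,0)):
    m=ok&(X>a)&(X<b)&(abs(Y)<11);print("strip",a,b,"z",np.median(Z[m]),m.sum())
a=cv2.resize(p[170:285,255:440,::-1],None,fx=3.2,fy=3.2,interpolation=cv2.INTER_CUBIC);b=cv2.resize(p2[200:270,190:375,::-1],None,fx=3.2,fy=3.2,interpolation=cv2.INTER_CUBIC)
cv2.imwrite("pics/c4.png",np.vstack([a,b]))
```

```text
True 25.88 [-0.82 -1.76  1.93] 11.05
True 25.81 [-0.67 -1.29  3.08] 11.3083
back 20.74
15.975 [0.73 0.32 0.15]
strip -160 -110 z 42.884911590064355 208
strip -100 -60 z 42.704376737078384 170
strip -50 0 z 42.592178541146275 205
```

View pics/c4.png

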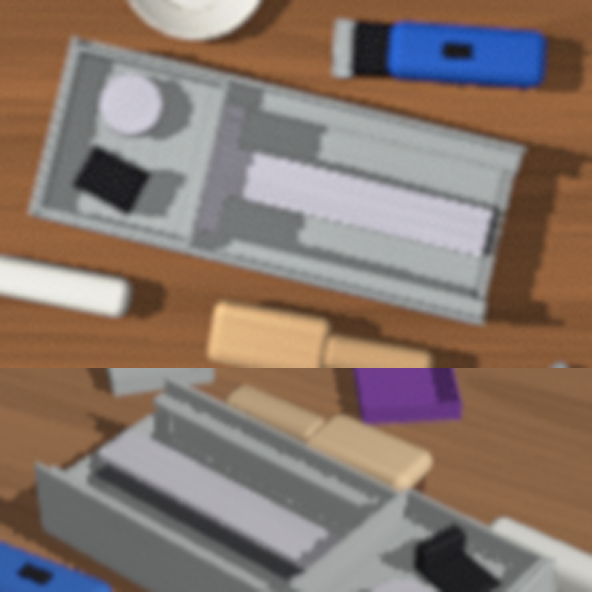

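The strip's median height is back at 42.6–42.9 mm (43 mm is fully up). The cross-arm is bare behind the tray's rear wall at (212,165), and the tray sits against the end wall with tin and comb still in it. I hand in.

```bash
python3 -c "
from plant import *
hand_in();print(read_time_s())"
```

```text
the job is handed in; nothing more can be done
the job is handed in; nothing more can be done
```

I pressed the catch strip down about 10 mm with the shut fingers behind the tray and held it there. I pushed the tray over the pegs to the far stop, backed off 5 mm, lifted clear and handed the job in at about 16 s. The hand-in reports no verdict.

**Tray home:** three pushes stopped at the same place, with the tool at x = 25.8 to 26.0 mm of the lower tier. I expected about 27 mm, so this is about 1 mm short, within my pose error. I did not measure the tray's own pose directly after letting go.

**Catch up:** depth readings put the strip at 42.6 to 42.9 mm, against 43 mm fully up. The pictures show the cross-arm free behind the tray.

**Other checks:** the tin and comb are still in the tray. The bystanders in the last crop (clipper, brush and parts of the saucer and trimmer) looked unmoved by eye. I did not re-measure them or check the bottle and cup, but the arm stayed clear of them. No check failed or disagreed.

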